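# Close the brass flange in its flip holder and turn it over

## Task

One of the two open flip holders on the bench has the brass flange lying in it; the other has a steel one. Shut the lid of the holder with the brass flange down flat, then take that holder by its red bar and swing it right over until it is upside down against its stop, with the flange still shut inside. Leave the other holder as it is.

Things in the scene. Friction and masses are not known exactly. Their poses are not given: they have to be found in the camera images.
- stand: Fixed dark stand of the holder that has the brass flange; origin: centre of its underside, x and y as point pivot at the start. Foot plate 130 (x) x 160 (y) x 12 mm; two posts, 34 mm wide, 66 to 78 mm either side along y, up to 106 mm high. The two holders look alike and may stand in either place.
- brass_flange: Brass-coloured round flange, 56 mm across, 6 mm thick with a raised hub 30 mm across, 12 mm high in all; loose in the pocket of its holder (the steel flange in the other holder has the same shape). Origin: centre of its underside.
- pivot (a point): Centre of the blue tray that has the brass flange, on the pivot line, 90 mm above the bench. Tray 100 x 100 mm, from 12 mm below to 6 mm above this point, with a 66 mm square pocket 14 mm deep. Axes turn with the tray; at the start x points from the red bar towards the lid's hinge, y along the level pivot line, z up.
- turn (a joint): Angle of that tray about its pivot, rad: 0 at the start (upright, on a stop), 3.14 turned over, on the other stop. As it grows the red bar rises from its side, passes over the top and comes down on the far side. Stiff (0.22 N m), stays about where it is left.
- bar (a point): Middle of that holder's red bar: round, 12 mm thick, along y, 95 mm from the pivot line (at x = -95 mm, z = 0 in the frame of point pivot), 45 mm from the tray's edge. 74 mm of it is free between the two 10 mm arms that carry it.
- lid (a joint): Angle of that lid, rad: 0 shut flat on the tray, 1.57 upright; starts at 1.2 to 1.5, leaning a little to the red bar's side. Stiff (0.32 N m): stays where it is left, also upside down. Hinge line along y at x = +50 mm, z = +6.5 mm in the frame of point pivot, opposite the red bar.
- lid_edge (a point): Middle of that lid's free edge, on its outer face (with the yellow strip; up when shut), 100 mm from the hinge line. The lid is an aluminium frame 100 x 100 x 5 mm with a 40 mm square window in the middle: the 30 mm next to the free edge is solid. Axes turn with the lid: x from free edge to hinge, z out of the outer face.
- other_lid_edge (a point): The same point on the lid of the other holder (steel flange), which is to be left alone.
- other_bar (a point): Middle of the red bar of the other holder, to be left alone.
There are look-alikes about, which are no part of the job. What is meant by the brass_flange is not green, and is the larger of those in its own colour.

How it is judged:
By the outcome, as a careful person would: the job done as asked, in the order asked, and still so for the second after the job is handed in, with the robot touching nothing.
It also fails if it takes over 45 s, if anything falls off the work surface, if the arm or the gripper's body presses on something with over 40 N, if the wrist force passes 120 N, or if a joint passes its speed limit or range.

## Robot

A 7-joint arm with a two-finger parallel gripper is mounted at the origin on the work surface. World frame = base frame: x ahead of the robot, y to its left, z up, the work surface at z = 0. Lengths are in m, angles in degrees, forces in N, time in s.
With the tool pointing down it reaches from about 0.425 to 0.875 m from the base axis. Payload 4.7 kg.
Tool frame: the origin (TCP) lies on the centre line of the jaws, within the pads' length; the fingertips stand env.nose_length ahead of it and the grasp point (between the pads) lies 8 mm behind it (env.nose_length is the distance from the TCP to the fingertips, in m); y points along the fingers, z is the direction in which the jaws open and shut, and the axes are right-handed (so a half turn about y gives the same grasp; the last joint's range is limited). The gripper opens to 87 mm and grips with 3 to 60 N. Pads are 19 mm wide; open, the fingers measure 117 mm over their backs; the gripper's body (75 mm by 190 mm) begins 51 mm behind the grasp point.
Start: joints at [72.886, 18.392, -4.016, 83.108, 1.295, 78.541, -3.26], TCP at [0.2, -0.618, 0.234] pointing down, gripper open.
Joint ranges: [-163.93, 163.93], [-17.29, 119.83], [-79.2, 71.16], [3.27, 140.29], [-89.18, 269.18], [5.43, 117.66], [-154.24, 154.24]. Speed limits (degrees/s): [147.25, 147.25, 180, 180, 180, 180, 180].

## Interface

Orientations are given as [roll, pitch, yaw] about the fixed x, y, z axes, in that order (R = Rz(yaw) Ry(pitch) Rx(roll)).
In Python, from cell import env, read_camera, camera_info, job, models gives the robot as it stands.
- The arm moves only by the tool move_arm, never from a script. Its argument "moves" is a list of rows, each a list of 6 numbers: the shift along the tool's x, y, z in mm, then the turn, a rotation vector about the tool's x, y, z in degrees. In form: [[x, y, z, ax, ay, az], ...]. A call has 1 to 20 rows; each row is the pose to reach, as a shift and turn from the pose commanded when the call began, along the tool's axes at that moment; what a row does not reach only later rows make up. A row lasts 1/12 s, in which the tool goes at most 41.7 mm and 7.16 degrees, less where a joint would pass 70% of its speed; a pose out of reach is approached as far as the arm can. A call with a gripper value outside its range is refused whole. "claw" is the finger opening in mm, from 0 to 87, set as the call begins (left out, the last holds). The fingers move at their own pace and stop on an object; "newtons" is the grip in N (left out, the last holds). Time passes only in rows, so rows that repeat a pose let the fingers close. It gives the time, the measured TCP pose, the force and the opening at its end, in the units of the state.
- env.get_obs(): the state, without advancing time (a new reading comes with each control period).
- read_camera(name): name is "scene" or "side" or "wrist"; returns (picture, depth): 420x560x3 uint8, red, green, blue; 420x560 float32, m along the optical axis (not along the pixel's ray), 0 where there is no reading.
- camera_info(name): a dict with "fx", "fy", "cx", "cy" (pixels), "R" (3x3) and "t" (3): a world point X has camera coordinates R X + t. Camera axes: x right, y down, z forward; pixel columns grow to the right and rows downward; lengths in m; the calibration is good to about 2 mm. A picture is of the moment at which its call begins: read the wrist's pose just before it. camera_info takes no time and is no camera call; for the wrist camera it gives the pose at the moment of the call.
- job.sign_off(): hands the job in, once; it reports no verdict.
Trained networks look in the newest picture that a camera, given by its name, has taken for a name from the list of things; names that differ only in an ending like _2 or _b are one class to them, and where a whole thing is asked for, a point or a joint stands for the part that bears it (a point fixed in the world has none). Each returns a list of dicts, best first, with "score" (0 to 1); they miss things now and then, are a little off and sometimes report something else, mostly with a low value. They report only what shows in the picture. A call takes as long as a camera call. They do not tell look-alikes from the thing itself.
- models.spot_in(target, camera): "point" ([x, y, z] in m, in world coordinates, good to about 4 mm: the middle of the surface that is visible of it).
- models.cut_out(target, camera): "mask" (420x560 bool, what is visible of it).
The state is a dict: "time_s": time; "qpos": joint angles; "joint_velocities": joint speeds; "effort": joint torques, N m; "tool_pos": TCP position; "tool_rot": TCP orientation; "force": force on the tool from outside, world axes, zero at the start; "wrist_torque": the same for the moment, N m; "grip_width": finger opening in m.
Only numpy, scipy, OpenCV 4.12 (cv2) and the standard library are available. Lean on these libraries where they do the work, as an engineer would, in place of code of your own. Each camera call takes 0.05 s, during which the arm holds its last target.

## Working session

There is one attempt and no reset: what is moved stays moved. The work goes in short steps, Python scripts to look and compute and a tool call to move; the robot and the scene stay as the last step left them, time stands still between calls to the robot, and variables do not carry over. Pictures are saved under pics/ and viewed, and the job is handed in when it is done.

Besides the shell and the picture viewer there is one more tool, called by a JSON object that holds its "fn" and its "kwargs", one argument or row to a line. move_arm: Moves the arm, as the interface text tells. Its arguments: {"type":"object","properties":{"moves":{"type":"array","items":{"type":"array","items":{"type":"number"}}},"claw":{"type":"number"},"newtons":{"type":"number"}},"required":["moves"]}

```bash
mkdir -p pics; ls
python3 - <<'E'
from cell import env, read_camera, camera_info, job, models
import cv2, numpy as np
print(env.get_obs(), env.nose_length)
for n in ["scene","side"]:
    p,d=read_camera(n); cv2.imwrite(f"pics/{n}0.png",p[:,:,::-1]); np.savez(f"/tmp/{n}0.npz",p=p,d=d,**{k:np.array(v) for k,v in camera_info(n).items()})
    i=camera_info(n); print(n,i)
E
```

```text
pics
{'time_s': 0.0, 'qpos': array([72.88745749, 18.43718908, -4.01395949, 83.17594856,  1.2953877 ,
       78.54011222, -3.25964113]), 'joint_velocities': array([ 0.05621214, -0.03106105,  0.00198633,  0.08377441,  0.04127142,
       -0.02990889, -0.03113193]), 'effort': array([-5.96306927e-04, -4.91287279e+01, -4.04296154e-01, -3.12527132e+01,
       -6.40406460e-02,  4.37662506e-02,  1.70614076e-04]), 'tool_pos': array([ 0.19977091, -0.61797588,  0.23247331]), 'tool_rot': array([-9.01079914e+01, -6.68176142e-03, -1.62078734e+02]), 'force': array([ 0.16703529,  0.28700663, -0.82389145]), 'wrist_torque': array([-0.02753512,  0.01888358, -0.03328875]), 'grip_width': 0.0867719953339454} 0.011
scene {'fx': 467.59305034538977, 'fy': 467.59305034538977, 'cx': 280.2659567326284, 'cy': 208.01484099513826, 'R': array([[ 0.73274408,  0.68050353, -0.0010299 ],
       [ 0.48992773, -0.52858741, -0.6932288 ],
       [-0.47228904,  0.50745472, -0.72071684]]), 't': array([-0.39717383, -0.19287172,  1.10487406])}
side {'fx': 428.03224778578874, 'fy': 428.03224778578874, 'cx': 275.03602626199097, 'cy': 208.24066194860285, 'R': array([[-0.99260671, -0.12134004, -0.00291846],
       [-0.0911762 ,  0.76129567, -0.64196246],
       [ 0.08011756, -0.63695015, -0.76673052]]), 't': array([0.49565742, 0.06996757, 0.92177474])}
```

View pics/scene0.png

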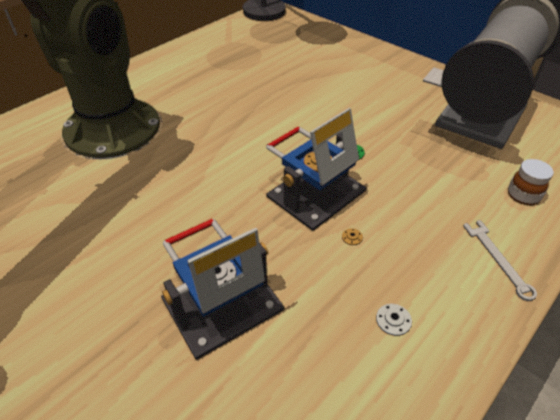

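View pics/side0.png

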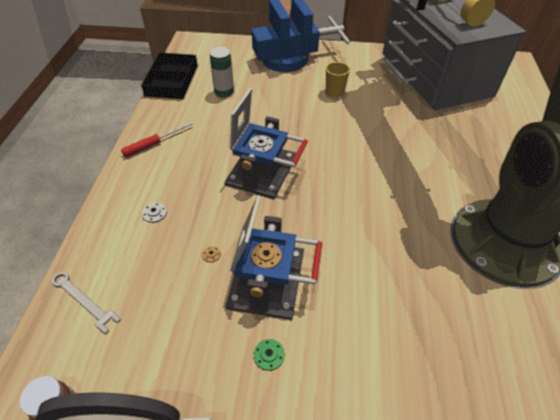

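The brass flange's holder is at (318,165) in the scene view and (267,260) in the side view. The steel one is at (220,280) and (260,145). In both, the red bar faces the robot base and the lid hinge is on the far side.

```bash
cat > h.py <<'E'
import numpy as np, cv2
def cloud(p,d,c):
    v,u=np.indices(d.shape)
    P=np.stack([(u-c['cx'])*d/c['fx'],(v-c['cy'])*d/c['fy'],d],-1)
    return (P-c['t'])@c['R']
def load(n):
    z=np.load(f"/tmp/{n}.npz"); return z['p'],z['d'],{k:z[k] for k in z.files}
def cols(p):
    return cv2.cvtColor(p,cv2.COLOR_RGB2HSV)
E
python3 - <<'E'
from h import *
for n,box in [("scene0",(255,100,380,230)),("side0",(220,190,330,320)),("scene0",(150,210,290,350)),("side0",(220,85,315,195))]:
    p,d,c=load(n); W=cloud(p,d,c); H=cols(p); m=np.zeros(d.shape,bool); m[box[1]:box[3],box[0]:box[2]]=1; m&=d>0
    h,s,v=[H[...,i].astype(int) for i in range(3)]
    red=m&((h<5)|(h>172))&(s>170)&(v>80); red&=W[...,2]>.05
    blue=m&(h>100)&(h<125)&(s>150)&(W[...,2]>.03)
    lidm=m&(W[...,2]>.125)
    print(n)
    for nm,mm in [("red",red),("blue",blue),("lid",lidm)]:
        Q=W[mm]; 
        if len(Q)<5: print(nm,len(Q));continue
        med=np.median(Q,0); _,_,V=np.linalg.svd(Q-Q.mean(0),full_matrices=False)
        pr=(Q-Q.mean(0))@V[0]; a,b=np.percentile(pr,[1,99])
        print(nm,len(Q),"mean",Q.mean(0).round(4),"dir",V[0].round(3),"n",V[2].round(3),"ext",round(b-a,4),"mid",(Q.mean(0)+V[0]*(a+b)/2).round(4),"min",np.percentile(Q,1,axis=0).round(3),"max",np.percentile(Q,99,axis=0).round(3))
E
python3 - <<'E'
from cell import *
for cam in ["scene","side"]:
    read_camera(cam)
    for t in ["brass_flange","pivot","bar","lid_edge","stand"]:
        print(cam,t,[(np.round(r['point'],3).tolist(),round(r['score'],2)) for r in models.spot_in(t,cam)] if 1 else 0) if 'np' in globals() else (globals().__setitem__('np',__import__('numpy')),print(cam,t,[(np.round(r['point'],3).tolist(),round(r['score'],2)) for r in models.spot_in(t,cam)]))
E
```

```text
scene0
red 118 mean [0.4062 0.1583 0.0928] dir [ 0.041  0.999 -0.008] n [ 0.234 -0.002  0.972] ext 0.0761 mid [0.4063 0.1588 0.0928] min [0.401 0.121 0.09 ] max [0.411 0.197 0.096]
blue 694 mean [0.4891 0.1298 0.0912] dir [ 0.684 -0.728 -0.049] n [-0.054  0.017 -0.998] ext 0.1127 mid [0.4905 0.1283 0.0911] min [0.45  0.101 0.078] max [0.549 0.2   0.096]
lid 1368 mean [0.5299 0.1474 0.1634] dir [-0.019 -1.     0.014] n [ 0.947 -0.013  0.32 ] ext 0.1 mid [0.53   0.151  0.1633] min [0.516 0.101 0.126] max [0.545 0.201 0.191]
side0
red 156 mean [0.4036 0.1619 0.0964] dir [0.053 0.999 0.01 ] n [-0.177  0.019 -0.984] ext 0.0763 mid [0.4036 0.1609 0.0964] min [0.399 0.123 0.093] max [0.409 0.199 0.099]
blue 137 mean [0.4967 0.152  0.0931] dir [-0.33  -0.944  0.015] n [-0.004 -0.015 -1.   ] ext 0.1148 mid [0.4983 0.1567 0.093 ] min [0.449 0.107 0.081] max [0.544 0.207 0.099]
lid 424 mean [0.5267 0.1628 0.171 ] dir [-0.083 -0.992  0.098] n [ 0.941 -0.046  0.334] ext 0.1032 mid [0.5261 0.1556 0.1717] min [0.514 0.105 0.126] max [0.544 0.204 0.195]
scene0
red 244 mean [ 0.4622 -0.1295  0.0926] 
[... 1038 characters left out ...]
 -0.208  0.126] max [ 0.61  -0.11   0.198]
scene brass_flange [([0.624, 0.109, 0.001], 0.57), ([0.488, 0.14, 0.087], 0.51)]
scene pivot [([0.531, 0.138, 0.107], 0.56)]
scene bar [([0.525, 0.136, 0.11], 0.55)]
scene lid_edge [([0.543, 0.146, 0.152], 0.94), ([0.53, 0.129, 0.089], 0.33), ([0.489, 0.138, 0.089], 0.22)]
scene stand [([0.53, 0.126, 0.09], 0.73)]
side brass_flange [([0.474, 0.31, 0.005], 0.94), ([0.498, 0.16, 0.09], 0.57), ([0.62, 0.114, 0.008], 0.56)]
side pivot [([0.492, 0.165, 0.099], 0.7), ([0.496, 0.159, 0.092], 0.49)]
side bar [([0.488, 0.165, 0.095], 0.91)]
side lid_edge [([0.528, 0.163, 0.169], 0.65), ([0.495, 0.166, 0.098], 0.18)]
side stand [([0.488, 0.196, 0.091], 0.89)]
```

```bash
cat >> h.py <<'E'
from scipy.spatial.transform import Rotation as Rn
def rows(base_p,base_rpy,targets):
    "targets: list of (x,y,z,rpy)"
    R0=Rn.from_euler('xyz',base_rpy,degrees=True)
    out=[]
    for p,rpy in targets:
        s=R0.inv().apply(np.array(p)-base_p)*1000
        w=(R0.inv()*Rn.from_euler('xyz',rpy,degrees=True)).as_rotvec(degrees=True)
        out.append([round(float(v),1) for v in (*s,*w)])
    return out
E
python3 - <<'E'
from h import *
for r in rows([.2,-.618,.234],[-90,0,-162.08],[([.3,-.55,.33],[-90,0,-145]),([.52,-.3,.34],[-90,0,-115]),([.6,.155,.30],[-90,0,-92.6])]): print(r)
E
```

```text
[-116.1, -96.0, -33.9, 0.0, -17.1, 0.0]
[-402.3, -106.0, -204.1, 0.0, -47.1, 0.0]
[-618.4, -66.0, -612.4, -0.0, -69.5, 0.0]
```

{"fn": "move_arm", "kwargs": {
  "moves": [
    [-116,-96,-34,0,-17,0],
    [-116,-96,-34,0,-17,0],
    [-116,-96,-34,0,-17,0],
    [-116,-96,-34,0,-17,0],
    [-402,-106,-204,0,-47,0],
    [-402,-106,-204,0,-47,0],
    [-402,-106,-204,0,-47,0],
    [-402,-106,-204,0,-47,0],
    [-402,-106,-204,0,-47,0],
    [-402,-106,-204,0,-47,0],
    [-402,-106,-204,0,-47,0],
    [-402,-106,-204,0,-47,0]
  ],
  "claw": 0,
  "newtons": 20
}}

```text
time_s: 1.7
tool_pos: [0.5207, -0.2989, 0.3401]
tool_rot: [-89.9, -0.0, -115.1]
force: [0.4, -0.4, 0.3]
grip_width: 0.0148
```

Run:
```python
from h import *
for r in rows([.52,-.3,.34],[-90,0,-115.08],[([.58,.155,.30],[-90,0,-92.6]),([.58,.155,.23],[-90,0,-92.6])]): print(r)
```

```text
[-437.5, 40.0, -138.5, -0.0, -22.5, 0.0]
[-437.5, 110.0, -138.5, -0.0, -22.5, 0.0]
```

{"fn": "move_arm", "kwargs": {
  "moves": [
    [-437.5,40,-138.5,0,-22.5,0],
    [-437.5,40,-138.5,0,-22.5,0],
    [-437.5,40,-138.5,0,-22.5,0],
    [-437.5,40,-138.5,0,-22.5,0],
    [-437.5,40,-138.5,0,-22.5,0],
    [-437.5,40,-138.5,0,-22.5,0],
    [-437.5,40,-138.5,0,-22.5,0],
    [-437.5,40,-138.5,0,-22.5,0],
    [-437.5,40,-138.5,0,-22.5,0],
    [-437.5,40,-138.5,0,-22.5,0],
    [-437.5,40,-138.5,0,-22.5,0],
    [-437.5,40,-138.5,0,-22.5,0],
    [-437.5,40,-138.5,0,-22.5,0]
  ]
}}

```text
time_s: 2.78
tool_pos: [0.5786, 0.1585, 0.2993]
tool_rot: [-90.1, 0.1, -92.2]
force: [-0.2, -0.6, 0.2]
grip_width: 0.0004
```

Run:
```python
from cell import *
from h import *
print(env.get_obs()['qpos'],env.get_obs()['tool_pos'])
c=camera_info("wrist");p,d=read_camera("wrist"); cv2.imwrite("pics/w1.png",p[:,:,::-1]); np.savez("/tmp/w1.npz",p=p,d=d,**{k:np.array(v) for k,v in c.items()})
W=cloud(p,d,c); H=cols(p);h,s,v=[H[...,i].astype(int) for i in range(3)]
lid=(W[...,2]>.13)&(W[...,2]<.205)&(d>0)&(W[...,0]<.56)&(W[...,0]>.5)
Q=W[lid];print(len(Q),Q.min(0) if len(Q) else 0,Q.max(0) if len(Q) else 0)
red=((h<5)|(h>172))&(s>170)&(v>80)&(W[...,2]>.05); Q=W[red];print(len(Q),Q.mean(0) if len(Q) else 0)
```

```text
[ 18.07345063  15.40579111 -43.86161861  83.49180069  10.53851547
  85.35802049 -27.77134852] [0.57864123 0.15849527 0.29927307]
3403 [0.51586669 0.10546754 0.13001772] [0.54622252 0.20305819 0.19503012]
29 [0.40616205 0.17403546 0.09639022]
```

View pics/w1.png

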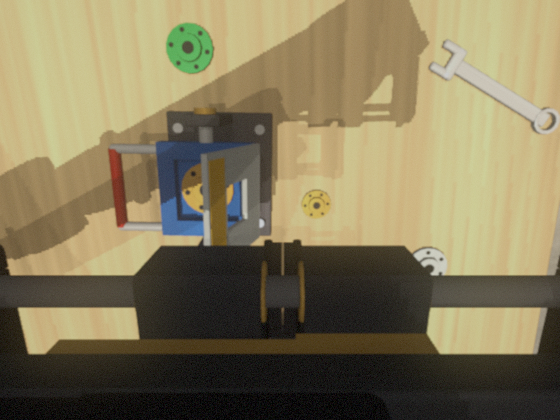

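Run:
```python
from h import *
rpy=[-90,0,-92.6]
T=[([.578,.155,.24],rpy),([.578,.155,.205],rpy),([.575,.155,.178],rpy)]
for ph in [75,65,55,45,35,25,15,8]:
    a=np.radians(ph); r=.076+.016*(75-ph)/75
    C=np.array([.55,.0965])+r*np.array([-np.cos(a),np.sin(a)])+.006*np.array([np.sin(a),np.cos(a)])
    T.append(([C[0]+.015,.155,C[1]+.011],rpy)); print(ph,T[-1][0])
for r in rows([.5795,.1575,.2995],[-90,0,-92.4],T): print(r)
```

```text
75 [np.float64(0.5511253075299429), 0.155, np.float64(0.1824632770685843)]
65 [np.float64(0.53741727320488), 0.155, np.float64(0.18084855799757443)]
55 [np.float64(0.52387584364129), 0.155, np.float64(0.17669206270636936)]
45 [np.float64(0.5109770419173478), 0.155, np.float64(0.17000823945689084)]
35 [np.float64(0.4991958058075436), 0.155, np.float64(0.1609012403519424)]
25 [np.float64(0.48898903469393457), 0.155, np.float64(0.1495647627397472)]
15 [np.float64(0.4807787008961459), 0.155, np.float64(0.13627868616283825)]
8 [np.float64(0.47642043378552157), 0.155, np.float64(0.12600801160847028)]
[2.6, 59.5, -1.4, -0.0, 0.2, 0.0]
[2.6, 94.5, -1.4, -0.0, 0.2, 0.0]
[2.7, 121.5, -4.4, -0.0, 0.2, 0.0]
[3.7, 117.0, -28.2, -0.0, 0.2, 0.0]
[4.3, 118.7, -41.9, -0.0, 0.2, 0.0]
[4.8, 122.8, -55.5, -0.0, 0.2, 0.0]
[5.4, 129.5, -68.4, -0.0, 0.2, 0.0]
[5.9, 138.6, -80.1, -0.0, 0.2, 0.0]
[6.3, 149.9, -90.3, -0.0, 0.2, 0.0]
[6.6, 163.2, -98.5, -0.0, 0.2, 0.0]
[6.8, 173.5, -102.9, -0.0, 0.2, 0.0]
```

{"fn": "move_arm", "kwargs": {
  "moves": [
    [3,60,-1.5,0,0,0],
    [3,60,-1.5,0,0,0],
    [3,95,-1.5,0,0,0],
    [3,118,-4,0,0,0],
    [3,118,-4,0,0,0],
    [3.5,117,-16,0,0,0],
    [3.5,117,-28,0,0,0],
    [4,118,-35,0,0,0],
    [4,118.5,-42,0,0,0],
    [4.5,121,-49,0,0,0],
    [5,123,-55.5,0,0,0],
    [5,126,-62,0,0,0],
    [5,129.5,-68.5,0,0,0],
    [5,129.5,-68.5,0,0,0]
  ]
}}

```text
time_s: 4.0
tool_pos: [0.5099, 0.1524, 0.1694]
tool_rot: [-90.0, -0.0, -92.5]
force: [2.8, 0.7, 0.9]
grip_width: 0.0003
```

Run:
```python
from cell import *
from h import *
for n in ["scene","side"]:
    p,d=read_camera(n); cv2.imwrite(f"pics/{n}2.png",p[:,:,::-1])
a=cv2.imread("pics/scene2.png")[80:260,220:420];b=cv2.imread("pics/side2.png")[170:330,190:370]
cv2.imwrite("pics/m2.png",np.hstack([cv2.resize(a,(400,360)),cv2.resize(b,(400,360))]))
```

```text
(no output)
```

View pics/m2.png

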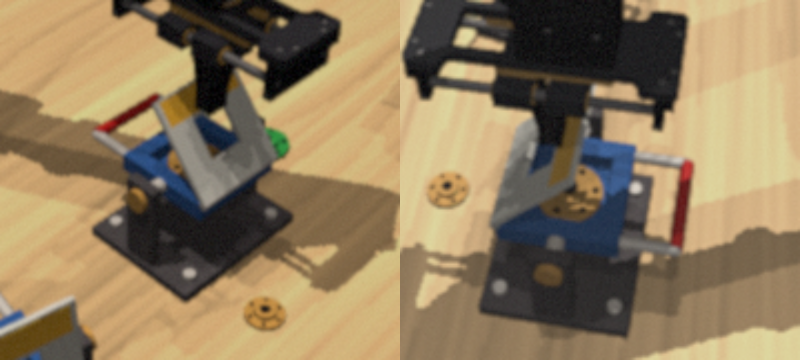

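{"fn": "move_arm", "kwargs": {
  "moves": [
    [0,4,-6,0,0,0],
    [0,9,-12,0,0,0],
    [0,14,-17,0,0,0],
    [0,20.5,-22,0,0,0],
    [0,27,-26,0,0,0],
    [0,34,-30,0,0,0],
    [0,39,-33,0,0,0],
    [0,44,-35,0,0,0],
    [0,49,-37,0,0,0],
    [0,53,-38,0,0,0],
    [0,56,-38,0,0,0],
    [0,58,-38,0,0,0],
    [0,58,-38,0,0,0]
  ]
}}

```text
time_s: 5.18
tool_pos: [0.4723, 0.1541, 0.1126]
tool_rot: [-90.1, -0.1, -92.6]
force: [-3.7, -0.8, 11.6]
grip_width: 0.0006
```

{"fn": "move_arm", "kwargs": {
  "moves": [
    [0,1,0,0,0,0],
    [0,2,0,0,0,0],
    [0,2,0,0,0,0],
    [0,2,0,0,0,0]
  ]
}}

```text
time_s: 5.52
tool_pos: [0.4723, 0.1542, 0.1124]
tool_rot: [-90.1, -0.1, -92.6]
force: [-7.0, -2.2, 24.7]
grip_width: 0.0004
```

{"fn": "move_arm", "kwargs": {
  "moves": [
    [0,-20,0,0,0,0],
    [0,-60,0,0,0,0],
    [0,-90,-30,0,0,0],
    [0,-90,-66,0,0,0],
    [0,-90,-66,0,0,0]
  ],
  "claw": 45
}}

```text
time_s: 5.93
tool_pos: [0.4015, 0.1581, 0.2005]
tool_rot: [-90.1, -0.3, -92.4]
force: [0.1, -0.7, -1.0]
grip_width: 0.0263
```

Run:
```python
from cell import *
from h import *
print(env.get_obs()['qpos'],env.get_obs()['tool_pos'])
c=camera_info("wrist")
for n in ["scene","side","wrist"]:
    if n!="wrist": c=camera_info(n)
    else: c=camera_info(n)
    p,d=read_camera(n); cv2.imwrite(f"pics/{n}3.png",p[:,:,::-1])
    W=cloud(p,d,c); H=cols(p);h,s,v=[H[...,i].astype(int) for i in range(3)]
    red=((h<5)|(h>172))&(s>170)&(v>80)&(abs(W[...,2]-.09)<.03)&(W[...,1]>.05)&(W[...,1]<.25)&(W[...,0]<.45)&(W[...,0]>.36); Q=W[red]
    if len(Q)>5:
        _,_,V=np.linalg.svd(Q-Q.mean(0),full_matrices=False); print(n,len(Q),Q.mean(0).round(4),V[0].round(3),np.percentile(Q,[2,98],axis=0).round(4))
    top=(abs(W[...,2]-.1)<.012)&(d>0)&(W[...,0]>.45)&(W[...,0]<.55)&(abs(W[...,1]-.155)<.05)&(s<60)
    Q=W[top]
    if len(Q)>50:
        A=np.c_[Q[:,:2]-[.5,.155],np.ones(len(Q))]; print("lid plane",np.linalg.lstsq(A,Q[:,2],rcond=None)[0].round(4),len(Q),Q[:,:2].min(0).round(3),Q[:,:2].max(0).round(3))
a=cv2.imread("pics/scene3.png")[80:260,220:420];b=cv2.imread("pics/side3.png")[170:330,190:370]
cv2.imwrite("pics/m3.png",np.hstack([cv2.resize(a,(400,360)),cv2.resize(b,(400,360))]))
```

```text
[ 24.73409085  -7.84895053 -45.57490718 113.26900455  -5.64102927
  72.51019048 -21.26221453] [0.40151487 0.15807938 0.2005253 ]
scene 111 [0.4056 0.1527 0.0927] [0.045 0.999 0.001] [[0.4003 0.1227 0.0895]
 [0.41   0.1927 0.0952]]
lid plane [0.0121 0.0012 0.0989] 1196 [0.45  0.105] [0.55  0.205]
side 137 [0.4035 0.1602 0.0964] [ 0.057  0.998 -0.002] [[0.3988 0.1237 0.0932]
 [0.4077 0.1973 0.0987]]
lid plane [ 0.0078 -0.0049  0.102 ] 1590 [0.45  0.105] [0.55  0.205]
wrist 244 [0.403  0.1366 0.0963] [0.066 0.998 0.007] [[0.3986 0.119  0.0945]
 [0.407  0.1601 0.0976]]
lid plane [ 0.0127 -0.0026  0.1016] 8686 [0.45  0.106] [0.55  0.205]
```

View pics/m3.png

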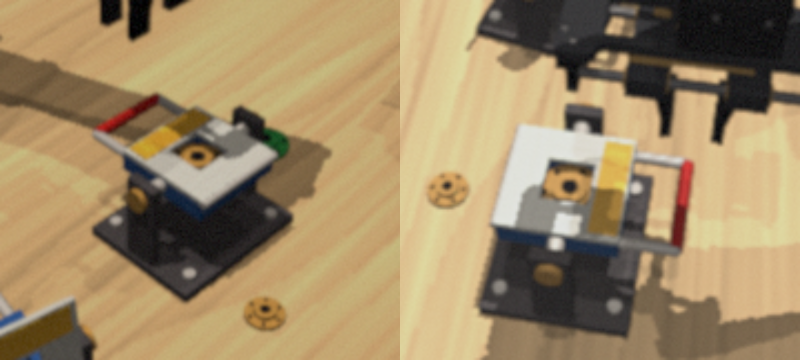

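View pics/wrist3.png

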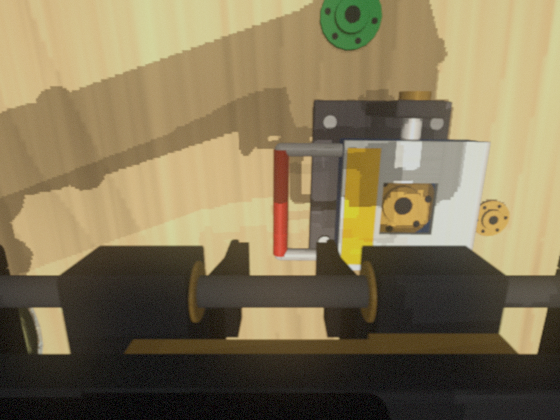

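{"fn": "move_arm", "kwargs": {
  "moves": [
    [-2,40,1,0,0,0],
    [-2,75,1,0,0,0],
    [-2,75,1,0,0,0],
    [-2,75,1,0,0,0]
  ],
  "claw": 45
}}

```text
time_s: 6.42
tool_pos: [0.4065, 0.1587, 0.1231]
tool_rot: [-90.4, 0.0, -92.6]
force: [0.4, -0.8, 0.5]
grip_width: 0.045
```

Run:
```python
from cell import *
from h import *
print(env.get_obs())
c=camera_info("scene");p,d=read_camera("scene"); cv2.imwrite("pics/s4.png",cv2.resize(p[60:240,200:440,::-1],(800,600)))
```

```text
{'time_s': 6.4167, 'qpos': array([ 24.10222602,  -0.99382386, -47.67922636, 118.12303999,
        -1.07809034,  62.90496112, -25.63913436]), 'joint_velocities': array([ 0.01139865, -2.60832738,  0.12381673, -3.79884062, -0.63923675,
        0.20042418,  0.28805649]), 'effort': array([ 2.49187293e-02, -1.75884748e+01,  3.36878411e-01, -2.64919800e+01,
        1.89992948e-02,  2.07866466e-02, -6.78061461e-02]), 'tool_pos': array([0.40654065, 0.158743  , 0.12314752]), 'tool_rot': array([-9.04175151e+01,  4.57349262e-02, -9.25629186e+01]), 'force': array([ 0.44154798, -0.7566324 ,  0.5272722 ]), 'wrist_torque': array([-0.02175245, -0.1376684 ,  0.00757873]), 'grip_width': 0.045024534738505165}
```

View pics/s4.png

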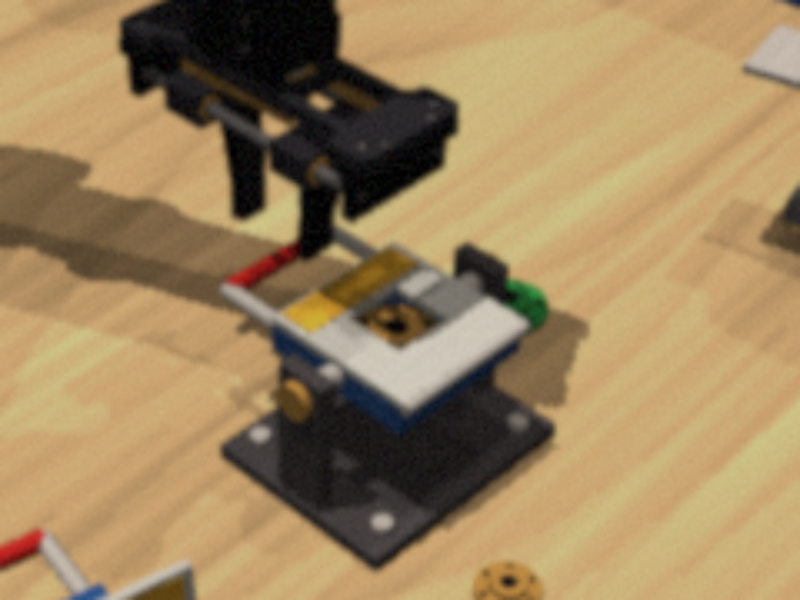

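{"fn": "move_arm", "kwargs": {
  "moves": [
    [-1,20,-2,0,0,0],
    [-1,41,-2,0,0,0],
    [-1,41,-2,0,0,0],
    [-1,41,-2,0,0,0]
  ]
}}

```text
time_s: 6.8
tool_pos: [0.4069, 0.1604, 0.0851]
tool_rot: [-90.0, 0.0, -92.6]
force: [0.6, -0.6, -0.1]
grip_width: 0.0452
```

{"fn": "move_arm", "kwargs": {
  "moves": [
    [0,2,-3,0,0,0],
    [0,2,-3,0,0,0],
    [0,2,-3,0,0,0],
    [0,2,-3,0,0,0],
    [0,2,-3,0,0,0],
    [0,2,-3,0,0,0],
    [0,2,-3,0,0,0],
    [0,2,-3,0,0,0],
    [0,2,-3,0,0,0]
  ],
  "claw": 0,
  "newtons": 30
}}

```text
time_s: 7.55
tool_pos: [0.404, 0.1602, 0.0824]
tool_rot: [-89.9, 0.0, -92.6]
force: [2.0, -0.0, 1.5]
grip_width: 0.0113
```

Run:
```python
import numpy as np
for t in range(6,181,6):
    a=np.radians(t); print(t,[0,round(-95*np.sin(a),1),round(95*(1-np.cos(a)),1)])
```

```text
6 [0, np.float64(-9.9), np.float64(0.5)]
12 [0, np.float64(-19.8), np.float64(2.1)]
18 [0, np.float64(-29.4), np.float64(4.6)]
24 [0, np.float64(-38.6), np.float64(8.2)]
30 [0, np.float64(-47.5), np.float64(12.7)]
36 [0, np.float64(-55.8), np.float64(18.1)]
42 [0, np.float64(-63.6), np.float64(24.4)]
48 [0, np.float64(-70.6), np.float64(31.4)]
54 [0, np.float64(-76.9), np.float64(39.2)]
60 [0, np.float64(-82.3), np.float64(47.5)]
66 [0, np.float64(-86.8), np.float64(56.4)]
72 [0, np.float64(-90.4), np.float64(65.6)]
78 [0, np.float64(-92.9), np.float64(75.2)]
84 [0, np.float64(-94.5), np.float64(85.1)]
90 [0, np.float64(-95.0), np.float64(95.0)]
96 [0, np.float64(-94.5), np.float64(104.9)]
102 [0, np.float64(-92.9), np.float64(114.8)]
108 [0, np.float64(-90.4), np.float64(124.4)]
114 [0, np.float64(-86.8), np.float64(133.6)]
120 [0, np.float64(-82.3), np.float64(142.5)]
126 [0, np.float64(-76.9), np.float64(150.8)]
132 [0, np.float64(-70.6), np.float64(158.6)]
138 [0, np.float64(-63.6), np.float64(165.6)]
144 [0, np.float64(-55.8), np.float64(171.9)]
150 [0, np.float64(-47.5), np.float64(177.3)]
156 [0, np.float64(-38.6), np.float64(181.8)]
162 [0, np.float64(-29.4), np.float64(185.4)]
168 [0, np.float64(-19.8), np.float64(187.9)]
174 [0, np.float64(-9.9), np.float64(189.5)]
180 [0, np.float64(-0.0), np.float64(190.0)]
```

{"fn": "move_arm", "kwargs": {
  "moves": [
    [0,-5,0.1,0,0,0],
    [0,-10,0.5,0,0,0],
    [0,-20,2,0,0,0],
    [0,-29.4,4.6,0,0,0],
    [0,-29.4,4.6,0,0,0]
  ]
}}

```text
time_s: 7.97
tool_pos: [0.4085, 0.1598, 0.1124]
tool_rot: [-90.0, -0.0, -92.6]
force: [1.6, -1.5, 0.1]
grip_width: 0.0106
```

Run:
```python
from cell import *
from h import *
for n in ["scene","side"]:
    p,d=read_camera(n); cv2.imwrite(f"pics/{n}5.png",p[:,:,::-1])
a=cv2.imread("pics/scene5.png")[80:260,220:420];b=cv2.imread("pics/side5.png")[170:330,190:370]
cv2.imwrite("pics/m5.png",np.hstack([cv2.resize(a,(400,360)),cv2.resize(b,(400,360))]))
```

```text
(no output)
```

View pics/m5.png

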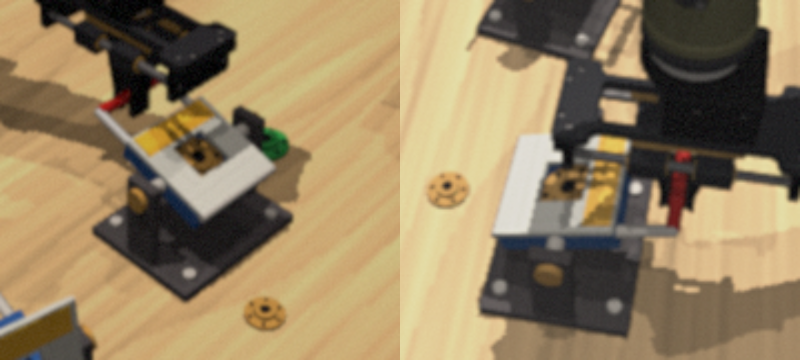

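The bar is rising in the jaws with the lid still shut. I'll continue the arc, with the shifts now counted from the 18° pose.

{"fn": "move_arm", "kwargs": {
  "moves": [
    [0,-9.2,3.6,0,0,0],
    [0,-18.1,8.1,0,0,0],
    [0,-26.4,13.5,0,0,0],
    [0,-34.2,19.8,0,0,0],
    [0,-41.2,26.8,0,0,0],
    [0,-47.5,34.6,0,0,0],
    [0,-52.9,42.9,0,0,0],
    [0,-57.4,51.8,0,0,0],
    [0,-61,61,0,0,0],
    [0,-63.5,70.6,0,0,0],
    [0,-65.1,80.5,0,0,0],
    [0,-65.6,90.4,0,0,0],
    [0,-65.6,90.4,0,0,0]
  ]
}}

```text
time_s: 9.15
tool_pos: [0.4997, 0.1549, 0.1783]
tool_rot: [-90.0, -0.1, -92.7]
force: [-1.0, -3.0, 4.6]
grip_width: 0.0113
```

Run:
```python
from cell import *
from h import *
print(env.get_obs()['qpos'])
for n in ["scene","side"]:
    p,d=read_camera(n); cv2.imwrite(f"pics/{n}6.png",p[:,:,::-1])
a=cv2.imread("pics/scene6.png")[80:260,220:420];b=cv2.imread("pics/side6.png")[170:330,190:370]
cv2.imwrite("pics/m6.png",np.hstack([cv2.resize(a,(400,360)),cv2.resize(b,(400,360))]))
```

```text
[ 23.08825807   8.84668683 -46.60314929 103.9202126    6.86583002
  70.14438857 -28.18439693]
```

View pics/m6.png

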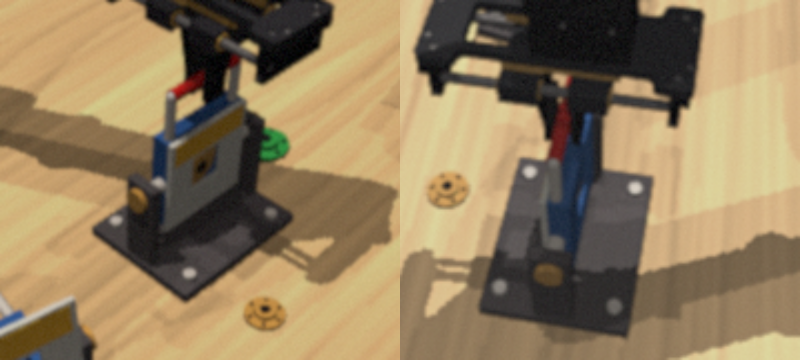

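{"fn": "move_arm", "kwargs": {
  "moves": [
    [0,0.5,10,0,0,0],
    [0,2,19.8,0,0,0],
    [0,4.6,29.4,0,0,0],
    [0,8.2,38.6,0,0,0],
    [0,12.7,47.5,0,0,0],
    [0,18.1,55.8,0,0,0],
    [0,24.4,63.6,0,0,0],
    [0,31.4,70.6,0,0,0],
    [0,39.2,76.9,0,0,0],
    [0,47.5,82.3,0,0,0],
    [0,56.4,86.8,0,0,0],
    [0,65.6,90.4,0,0,0],
    [0,75.2,92.9,0,0,0],
    [0,85,94.5,0,0,0],
    [0,92,95,0,0,0],
    [0,92,95,0,0,0]
  ]
}}

```text
time_s: 10.58
tool_pos: [0.5934, 0.1497, 0.0838]
tool_rot: [-90.0, -0.1, -92.7]
force: [0.5, -5.3, -0.7]
grip_width: 0.0103
```

Run:
```python
from cell import *
from h import *
print(env.get_obs()['qpos'])
for n in ["scene","side"]:
    p,d=read_camera(n); cv2.imwrite(f"pics/{n}7.png",p[:,:,::-1])
a=cv2.imread("pics/scene7.png")[80:260,220:420];b=cv2.imread("pics/side7.png")[170:330,190:370]
cv2.imwrite("pics/m7.png",np.hstack([cv2.resize(a,(400,360)),cv2.resize(b,(400,360))]))
```

```text
[ 16.75443488  26.10064296 -41.74725548  97.22036295  19.10796521
  64.08935108 -33.24773949]
```

View pics/m7.png

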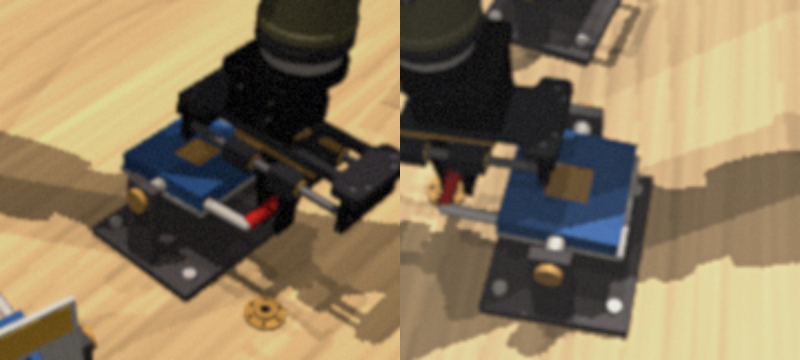

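{"fn": "move_arm", "kwargs": {
  "moves": [
    [0,1.5,0,0,0,0],
    [0,3,0,0,0,0],
    [0,4,0,0,0,0],
    [0,4,0,0,0,0]
  ]
}}

```text
time_s: 11.02
tool_pos: [0.5935, 0.1498, 0.0817]
tool_rot: [-90.0, -0.1, -92.7]
force: [-0.7, -6.3, 1.7]
grip_width: 0.0099
```

{"fn": "move_arm", "kwargs": {
  "moves": [
    [0,1,0,0,0,0],
    [0,2,0,0,0,0],
    [0,3,0,0,0,0],
    [0,3,0,0,0,0],
    [0,3,0,0,0,0]
  ]
}}

```text
time_s: 11.43
tool_pos: [0.5937, 0.1498, 0.0789]
tool_rot: [-90.0, -0.1, -92.7]
force: [-1.5, -5.6, 2.7]
grip_width: 0.0101
```

```bash
cat > meas.py <<'E'
from cell import *
from h import *
for n in ["scene","side"]:
    c=camera_info(n); p,d=read_camera(n); cv2.imwrite(f"pics/{n}8.png",p[:,:,::-1])
    W=cloud(p,d,c); H=cols(p);h,s,v=[H[...,i].astype(int) for i in range(3)]
    top=(abs(W[...,2]-.1)<.012)&(d>0)&(W[...,0]>.45)&(W[...,0]<.55)&(abs(W[...,1]-.155)<.05)&(h>100)&(h<125)&(s>150)
    Q=W[top]
    for _ in range(3):
        A=np.c_[Q[:,:2]-[.5,.155],np.ones(len(Q))]; k=np.linalg.lstsq(A,Q[:,2],rcond=None)[0]; r=Q[:,2]-A@k; Q=Q[abs(r)<max(.002,2*r.std())]
    print(n,"plane",k.round(4),len(Q),r.std())
    red=((h<5)|(h>172))&(s>150)&(v>60)&(abs(W[...,2]-.09)<.03)&(abs(W[...,1]-.15)<.06)&(abs(W[...,0]-.594)<.03); Q=W[red]
    if len(Q)>3: print("red",len(Q),Q.mean(0).round(4),Q.max(0).round(4))
    lid=(d>0)&(W[...,2]>.06)&(W[...,2]<.09)&(s<60)&(abs(W[...,0]-.5)<.07)&(abs(W[...,1]-.155)<.06);print('lidpts',lid.sum(),np.percentile(W[lid],[5,50,95],axis=0).round(3) if lid.sum() else '')
a=cv2.imread("pics/scene8.png")[80:260,220:420];b=cv2.imread("pics/side8.png")[170:330,190:370]
cv2.imwrite("pics/m8.png",np.hstack([cv2.resize(a,(400,360)),cv2.resize(b,(400,360))]))
E
python3 meas.py
```

```text
scene plane [ 0.0432 -0.0042  0.0999] 744 0.0009349264902037762
red 104 [0.5938 0.1254 0.0965] [0.599  0.1488 0.1002]
lidpts 179 [[0.453 0.101 0.078]
 [0.541 0.106 0.083]
 [0.55  0.168 0.089]]
side plane [0.0436 0.0011 0.1032] 44 0.001013683399196417
red 65 [0.594  0.1733 0.1   ] [0.6028 0.1896 0.1031]
lidpts 233 [[0.443 0.126 0.079]
 [0.449 0.202 0.084]
 [0.54  0.207 0.087]]
```

View pics/m8.png

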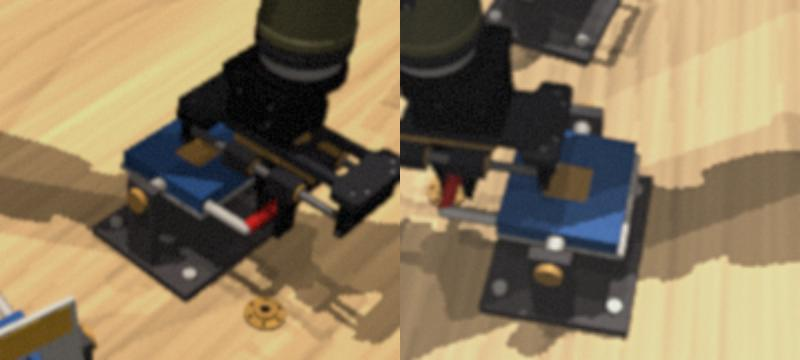

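{"fn": "move_arm", "kwargs": {
  "moves": [
    [0,1,0,0,0,0],
    [0,2,0,0,0,0],
    [0,3,0,0,0,0],
    [0,4,0,0,0,0],
    [0,5,0,0,0,0],
    [0,6,0,0,0,0],
    [0,6,0,0,0,0]
  ]
}}

```text
time_s: 12.12
tool_pos: [0.5938, 0.1498, 0.0743]
tool_rot: [-89.9, -0.2, -92.7]
force: [-4.3, -7.2, 11.9]
grip_width: 0.0099
```

```bash
python3 meas.py
```

```text
scene plane [ 0.0007 -0.0005  0.0998] 750 0.0009419801645608202
red 107 [0.5939 0.1259 0.0925] [0.5994 0.1498 0.0958]
lidpts 180 [[0.458 0.101 0.076]
 [0.543 0.104 0.082]
 [0.558 0.162 0.089]]
side plane [ 0.0124 -0.0074  0.1031] 34 0.0013676097824512241
red 68 [0.5942 0.1735 0.0954] [0.6029 0.1902 0.0988]
lidpts 236 [[0.443 0.126 0.08 ]
 [0.449 0.202 0.086]
 [0.54  0.208 0.089]]
```

{"fn": "move_arm", "kwargs": {
  "moves": [
    [0,1,0,0,0,0],
    [0,1.5,0,0,0,0],
    [0,1.5,0,0,0,0],
    [0,1.5,0,0,0,0]
  ]
}}

```text
time_s: 12.55
tool_pos: [0.5938, 0.1498, 0.0742]
tool_rot: [-89.9, -0.2, -92.7]
force: [-7.5, -8.1, 19.3]
grip_width: 0.0097
```

{"fn": "move_arm", "kwargs": {
  "moves": [
    [0,0,0,0,0,0],
    [0,0,0,0,0,0],
    [0,0,0,0,0,0],
    [0,0,0,0,0,0],
    [0,0,0,0,0,0],
    [0,0,0,0,0,0]
  ],
  "claw": 40
}}

```text
time_s: 13.05
tool_pos: [0.5929, 0.1522, 0.0703]
tool_rot: [-90.0, 0.0, -92.5]
force: [0.6, 0.1, -0.4]
grip_width: 0.0377
```

{"fn": "move_arm", "kwargs": {
  "moves": [
    [0,-20,0,0,0,0],
    [0,-60,0,0,0,0],
    [0,-100,0,0,0,0],
    [0,-140,0,0,0,0],
    [0,-180,0,0,0,0],
    [0,-200,100,0,0,0],
    [0,-200,100,0,0,0],
    [0,-200,100,0,0,0],
    [0,-200,100,0,0,0]
  ]
}}

```text
time_s: 13.8
tool_pos: [0.6967, 0.1456, 0.2695]
tool_rot: [-89.9, 0.1, -92.8]
force: [-0.0, -0.8, 0.1]
grip_width: 0.0398
```

```bash
python3 meas.py
python3 - <<'E'
from cell import *
from h import *
p,d=read_camera("wrist"); cv2.imwrite("pics/w9.png",p[:,:,::-1])
E
```

```text
scene plane [0.0007 0.0012 0.0998] 1319 0.000894360610455735
red 191 [0.5952 0.1434 0.0927] [0.6004 0.1863 0.0955]
lidpts 202 [[0.459 0.101 0.077]
 [0.546 0.106 0.082]
 [0.562 0.188 0.089]]
side plane [-0.0073 -0.0018  0.1028] 61 0.0011254915657757446
red 143 [0.5921 0.1509 0.0965] [0.5991 0.1891 0.099 ]
lidpts 251 [[0.443 0.125 0.08 ]
 [0.45  0.202 0.086]
 [0.543 0.207 0.089]]
```

View pics/side8.png

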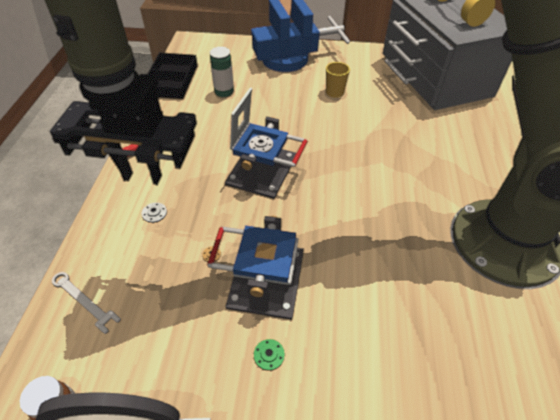

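View pics/m8.png

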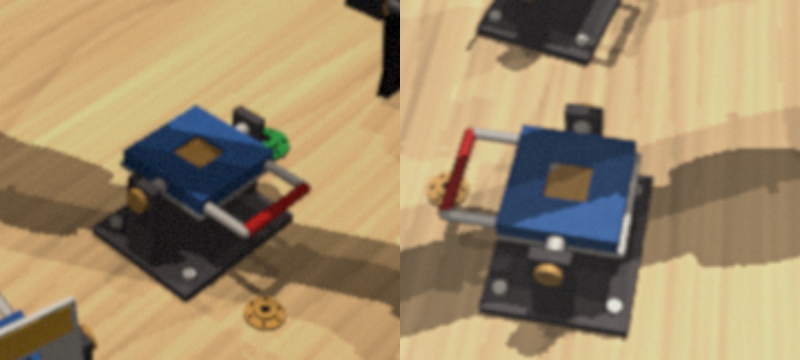

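Run:
```python
from cell import *
print(job.sign_off())
```

```text
the job is handed in; nothing more can be done
None
```

I shut the lid of the brass flange's holder, then took that holder by its red bar and swung it right over onto its far stop. I let go, backed the arm away and handed the job in at about 14 s of the 45 s.

- **Lid:** pressing on it at the free edge, the force rose to 25 N with no further travel. In the pictures it looked flat before the turn and still tucked against the tray afterwards. After the turn I could only measure its visible rim, at about 80–86 mm, where a shut lid should be.
- **Turn:** the first pass stopped about 4 mm short at the bar because the bar slipped a little in the jaws. I pushed on until the force showed it was on the stop (19 N). After release the tray measured level, with a slope under 0.01, and the bar was back at its starting height on the far side.
- **Flange:** brass still fills the window in the tray's underside, so it is still inside.
- **Other holder:** in the side view the holder with the steel flange looks just as it did at the start; the arm never went near it.

The two cameras differ by about 3 mm in height, as they did from the start. No check failed at the end.

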